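# Press a remote's shell shut with the locking lever press

### The job

Lay the large remote's shell, cover up, in the nest of the little bench press. Then squeeze the release in the lever's grip and, keeping it squeezed, swing the lever down until its sprung foot has pressed the cover shut, firmly but without crushing the shell; let go so that the release springs back out and the lever stays locked down. Leave the small remote, the screwdriver and the circuit board beside it where they are.

Things in the scene. Friction and masses are not known exactly. Their poses are not given: they have to be found in the camera images.
- press: Bench press fixed to the table: dark steel plate 120 x 250 x 12 mm. Origin: on the table under the plate, z up. At its y = -120 mm two grey cheeks carry the lever's pivot, an axis along the press's x at height 90 mm; around y = +20 mm an aluminium anvil, 70 x 110 mm, top at 28 mm. A notched steel quadrant stands beside the lever (x = 11 to 17 mm), within 85 mm of the pivot.
- nest (a point): Centre of the nest, on the anvil's top, 28 mm above the table, 140 mm in +y of the pivot. Four corner fences, 8 mm high, frame 56 mm along the press's x by 96 mm along its y. On the two long sides (+x and -x) they cover only the ends: the middle 72 mm are open for fingers.
- grip (a point): Middle of the lever's grip, level with the middle of the release, 205 mm from the pivot; moves with the lever. z along the lever away from the pivot, x = the press's x, y = the pressing side. Grip: black rubber bar 24 mm wide in x, 26 mm in y, 143 to 235 mm off the pivot. 140 mm off the pivot the arm carries a sprung rubber foot, 28 mm across, reaching 43 to 61 mm to the y side.
- lever (a joint): Lever angle, rad: 0 = raised, leaning 0.2 back from upright; grows as it swings down over the nest (to the press's +y); level at 1.77, its end. Starts at 0 to 0.15; friction (0.5 N m) keeps it where it is left. A pin locks it in notches at 0 to 0.15 (loose), 0.55, 0.95, 1.35 and in a long one from 1.56 on. The foot is screwed in or out each time: the cover shuts somewhere from 1.59 to 1.72.
- release (a joint): Travel of the release, a steel bar button 40 mm long and 16 mm wide in the +x cheek of the grip, m: 0 = out (7 mm proud, 31 mm over grip and button), 0.006 = in (25 mm). Squeezed by two fingers across x; spring 10 N, 18 N fully in. The pin clears its notch only beyond 0.005; let go between notches, the button stays about 5 mm in until the next notch.
- case: Shell of a large remote: black base half 50 x 90 x 18 mm (x, y, z) carrying a grey cover half 44 x 84 mm with three round keys. Origin: centre of the underside; z up, y along its length. About 150 g. Either way round in the nest is right.
- cover (a joint): Travel of the shell's cover, m: 0 = standing 8 mm proud (its top 34 mm above the underside), 0.008 = shut (top 26 mm above). Starts at 0 to 0.002; about 6 N moves it, it stays where pushed.
- small_remote: Small finished car remote, 36 x 62 x 15 mm, black, already shut; leave alone. Origin: underside centre.
- driver: Screwdriver 180 mm long with a green handle lying left of the shells; leave alone.
- board: Circuit board 50 x 75 mm lying flat; leave alone.
- foot (a joint): How far the sprung foot is pushed into its stem, m: 0 = free. Spring 8 N at the start and 3 N more per mm, so it yields only once the cover is shut; past 0.005 (23 N) the shell is crushed. Felt at the grip: two thirds of the foot's force plus 2 to 6 N of friction, so 6 to 11 N while the cover goes down (6 N on it), then a firm rise of 1 N per mm of grip travel.
There are look-alikes about, which are no part of the job. Leave any green look-alike of the case alone.

How it is judged:
By the outcome, as a careful person would: the job done as asked, in the order asked, and still so for the second after the job is handed in, with the robot touching nothing.
It also fails if it takes over 61 s, if anything falls off the work surface, if the arm or the gripper's body presses on something with over 40 N, if the wrist force passes 120 N, or if a joint passes its speed limit or range.

### The arm

A 6-joint arm with a two-finger parallel gripper is mounted at the origin on the work surface. World frame = base frame: x ahead of the robot, y to its left, z up, the work surface at z = 0. Lengths are in m, angles in degrees, forces in N, time in s.
With the tool pointing down it reaches from about 0.25 to 0.725 m from the base axis. Payload 9.7 kg.
Tool frame: the origin (TCP) lies midway between the tips of the shut fingers; the grasp point (between the pads) lies bot.hold_point_z behind it (bot.hold_point_z is the distance from the TCP to the grasp point, in m); z points along the fingers, y is the line along which they close (so a half turn about z gives the same grasp; the last joint's range is limited). The gripper opens to 85 mm and grips with 20 to 120 N. Pads are 22 mm wide; open, the fingers measure 114 mm over their backs; the gripper's body (76 mm by 85 mm) begins 54 mm behind the grasp point. The pads swing forward as they close: fully open they stand 13 mm farther back than shut.
Start: joints at [74.542, 4.979, 10.078, 95.1, 0, 90], TCP at [0.147, 0.53, 0.231] pointing down, gripper open.
Joint ranges: [-179.16, 179.16], [-48.56, 103.87], [-65.8, 70.77], [-126.05, 130.52], [-82.76, 87.17], [-180, 180]. Speed limits (degrees/s): [127.2, 127.2, 147.25, 180, 180, 180].

### API

Orientations are given as [roll, pitch, yaw] about the fixed x, y, z axes, in that order (R = Rz(yaw) Ry(pitch) Rx(roll)).
In Python, from workcell import bot, camera, camera_model, ticket gives the robot as it stands.
- The arm moves only by the tool send_rows, never from a script. Its argument "targets" is text: rows parted by semicolons, each of 5 numbers parted by spaces: the shift along the tool's x, y, z in mm, then the turn about the tool's z in degrees, then the closure in counts, from 0 (fully open) to 255 (shut). A call has 1 to 20 rows; each row is the pose to reach, as a shift and turn from the pose commanded when the call began, along the tool's axes at that moment; what a row does not reach only later rows make up. A row lasts 1/8 s, in which the tool goes at most 62.5 mm and 10.7 degrees, less where a joint would pass 70% of its speed; a pose out of reach is approached as far as the arm can. A call with a gripper value outside its range is refused whole. The fingers move at their own pace and stop on an object; "newtons" is the grip in N (left out, the last holds). Time passes only in rows, so rows that repeat a pose let the fingers close. It gives the time, the measured TCP pose, the force, the opening and the grip force at its end, in the units of the state.
- bot.get_obs(): the state, without advancing time (a new reading comes with each control period).
- camera(name): name is "side" or "top" or "wrist"; returns the picture (480x640x3 uint8, blue, green, red); there is no depth.
- camera_model(name): a dict with "K" (3x3 intrinsics, pixels), "dist_coeffs" ([k1, k2, p1, p2, k3] as OpenCV has them; the pictures are not rectified), "pose" (4x4, takes a point from camera to world coordinates); the wrist camera has in their place "T_tool_cam" (4x4, takes a point from camera to tool coordinates, whose origin is the TCP and whose axes are the flange's). Camera axes: x right, y down, z forward; pixel columns grow to the right and rows downward; lengths in m; the calibration is good to about 2 mm. A picture is of the moment at which its call begins: read the wrist's pose just before it. camera_model takes no time and is no camera call.
- ticket.job_done(): hands the job in; it is judged then, once.
The state is a dict: "time": time; "q": joint angles; "qd": joint speeds; "joint_efforts": joint torques, N m; "ee_pos": TCP position; "tcp_rot": TCP orientation; "wrist_force": force on the tool from outside, world axes, zero at the start; "torque": the same for the moment, N m; "opening": finger opening in m; "grasp_force": force on a finger pad.
Only numpy, scipy, OpenCV 4.12 (cv2) and the standard library are available. Lean on these libraries where they do the work, as an engineer would, in place of code of your own. Each camera call takes 0.05 s, during which the arm holds its last target. There are 200 camera calls.

## Working session

There is one attempt and no reset: what is moved stays moved. The work goes in short steps, Python scripts to look and compute and a tool call to move; the robot and the scene stay as the last step left them, time stands still between calls to the robot, and variables do not carry over. Pictures are saved under pics/ and viewed, at most 10 in all, crops included, and the job is handed in when it is done.

Besides the shell and the picture viewer there is one more tool, called after "Call:" by a JSON object that holds its "method" and its "body", one argument or row to a line. send_rows: Moves the arm, as the interface text tells. Its arguments: {"type":"object","properties":{"targets":{"type":"string"},"newtons":{"type":"number"}},"required":["targets"]}

```bash
ls; mkdir -p pics; python3 - <<'E'
from workcell import bot,camera,camera_model
import cv2,numpy as np
print(bot.get_obs()); print(bot.hold_point_z)
for n in("top","side","wrist"):
    m=camera_model(n); print(n,{k:np.round(v,4).tolist() for k,v in m.items()})
a=camera("top");b=camera("side")
cv2.imwrite("pics/top.png",a);cv2.imwrite("pics/side.png",b)
E
```

```text
pics
{'time': 0.0, 'q': array([ 7.45424908e+01,  5.00944103e+00,  1.00352428e+01,  9.51010683e+01,
       -1.19848021e-03,  8.99994605e+01]), 'qd': array([-0.03386154, -0.01473643,  0.0263531 , -0.04861184,  0.05036569,
       -0.01131861]), 'joint_efforts': array([-1.70673600e-03, -5.20384133e+01,  4.64809084e+01,  1.61714660e-02,
       -7.62016089e-05, -1.42152172e-05]), 'ee_pos': array([0.14653034, 0.52987464, 0.23060607]), 'tcp_rot': array([-1.79924733e+02,  1.19777052e-03,  1.64543032e+02]), 'wrist_force': array([-0.61436827,  0.38579412,  0.51552505]), 'torque': array([-0.00701343, -0.004156  , -0.04301546]), 'grasp_force': 0.0, 'opening': 0.08525576755539817}
0.0187
top {'K': [[613.0259, 0.0, 307.0551], [0.0, 613.0259, 232.8847], [0.0, 0.0, 1.0]], 'dist_coeffs': [0.0575, 0.0, 0.0, 0.0, 0.0], 'pose': [[-0.0852, -0.9711, 0.2229, 0.2464], [-0.9964, 0.0832, -0.0185, 0.0718], [-0.0006, -0.2237, -0.9747, 1.375], [0.0, 0.0, 0.0, 1.0]]}
side {'K': [[611.5064, 0.0, 322.3901], [0.0, 611.5064, 235.6724], [0.0, 0.0, 1.0]], 'dist_coeffs': [-0.1191, 0.0, 0.0, 0.0, 0.0], 'pose': [[0.9964, -0.0311, 0.0788, 0.3955], [-0.0816, -0.6028, 0.7937, -0.9092], [0.0228, -0.7973, -0.6032, 0.907], [0.0, 0.0, 0.0, 1.0]]}
wrist {'K': [[395.4706, 0.0, 320.7423], [0.0, 395.4706, 239.9574], [0.0, 0.0, 1.0]], 'dist_coeffs': [-0.0773, 0.0, 0.0, 0.0, 0.0], 'T_tool_cam': [[-0.0002, -0.9504, -0.3111, 0.0808], [1.0, -0.0002, -0.0, -0.0002], [-0.0, -0.3111, 0.9504, -0.1424], [0.0, 0.0, 0.0, 1.0]]}
```

View pics/top.png

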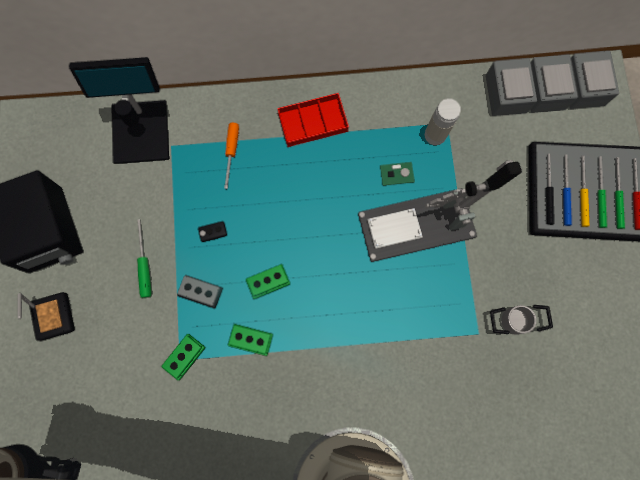

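View pics/side.png

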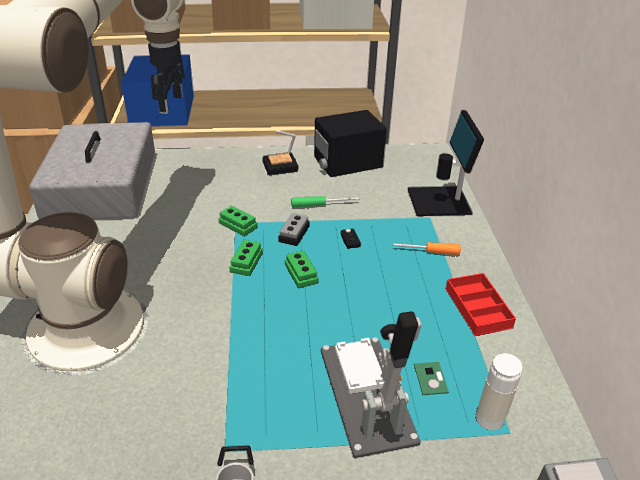

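The target is the only shell with a grey cover: top (200,291), side (294,228). Things that could be mistaken for it are the green look-alikes at top (268,281), (250,339) and (183,357), and the small black remote at (212,231). The press is at top (417,225), with its pivot on the right, so press +y points left in the image. The circuit board is at (397,174).

```bash
cat > h.py <<'E'
import cv2,numpy as np
from scipy.spatial.transform import Rotation as R
from workcell import bot,camera,camera_model
def ray(name,px,obs=None):
    m=camera_model(name)
    if name=="wrist":
        T=np.eye(4);T[:3,:3]=R.from_euler("xyz",obs["tcp_rot"],degrees=True).as_matrix();T[:3,3]=obs["ee_pos"]
        P=T@m["T_tool_cam"]
    else: P=m["pose"]
    P=np.array(P)
    u=cv2.undistortPoints(np.array(px,float).reshape(-1,1,2),np.array(m["K"]),np.array(m["dist_coeffs"])).reshape(-1,2)
    return P[:3,3],np.c_[u,np.ones(len(u))]@P[:3,:3].T
def onz(name,px,z,obs=None):
    o,d=ray(name,px,obs); return o+d*((z-o[2])/d[:,2])[:,None]
def tri(n1,p1,n2,p2,o1=None,o2=None):
    a,d=ray(n1,p1,o1);b,e=ray(n2,p2,o2);d=d[0];e=e[0]
    s=np.linalg.lstsq(np.c_[d,-e],b-a,rcond=None)[0]
    return (a+s[0]*d+b+s[1]*e)/2,np.linalg.norm(a+s[0]*d-b-s[1]*e)
def big(mask):
    c=max(cv2.findContours(mask.astype(np.uint8),0,2)[0],key=cv2.contourArea);return c
def proj(name,P):
    m=camera_model(name);T=np.linalg.inv(np.array(m["pose"]))
    return cv2.projectPoints(np.array(P,float).reshape(-1,3),cv2.Rodrigues(T[:3,:3])[0],T[:3,3],np.array(m["K"]),np.array(m["dist_coeffs"]))[0].reshape(-1,2)
E
python3 - <<'E'
from h import *
t=cv2.imread("pics/top.png");s=cv2.imread("pics/side.png")
c=np.hstack([cv2.resize(t[255:320,165:235],None,fx=5.5,fy=5.5,interpolation=2)[:350,:385],cv2.resize(s[200:256,264:324],None,fx=6.25,fy=6.25,interpolation=2)[:350,:375]])
d=np.hstack([cv2.resize(t[150:270,350:530],(385,257),interpolation=2),cv2.resize(s[300:460,310:520],(375,257),interpolation=2)])
cv2.imwrite("pics/c1.png",np.vstack([c[:, :760],d]))
def gm(im,x0,x1,y0,y1,lo,hi):
    h=cv2.cvtColor(im,cv2.COLOR_BGR2HSV);m=(h[...,1]<60)&(h[...,2]>lo)&(h[...,2]<hi)
    k=np.zeros_like(m);k[y0:y1,x0:x1]=m[y0:y1,x0:x1];return k
k=big(gm(t,165,235,255,320,75,255));r=cv2.minAreaRect(k);print("cover px",r)
P=onz("top",cv2.boxPoints(r),0.033);print(P.round(4),np.linalg.norm(np.diff(P,axis=0),axis=1),P.mean(0))
k=big(gm(t,360,440,195,260,170,255));r=cv2.minAreaRect(k);print("anvil px",r)
P=onz("top",cv2.boxPoints(r),0.03);print(P.round(4),np.linalg.norm(np.diff(P,axis=0),axis=1),P.mean(0))
E
```

```text
cover px ((198.25003051757812, 290.25), (37.947330474853516, 19.92234992980957), 18.434946060180664)
[[0.4415 0.3416 0.033 ]
 [0.4821 0.3263 0.033 ]
 [0.4486 0.2487 0.033 ]
 [0.4084 0.2646 0.033 ]] [0.04338415 0.0844383  0.04320893] [0.44517619 0.29528292 0.033     ]
anvil px ((394.9098205566406, 227.4917755126953), (29.77511215209961, 48.27003860473633), 76.75948333740234)
[[ 0.5755 -0.0939  0.03  ]
 [ 0.5921 -0.2026  0.03  ]
 [ 0.5239 -0.2095  0.03  ]
 [ 0.5076 -0.1019  0.03  ]] [0.11003674 0.06853223 0.1088251 ] [ 0.54976376 -0.15196021  0.03      ]
```

View pics/c1.png

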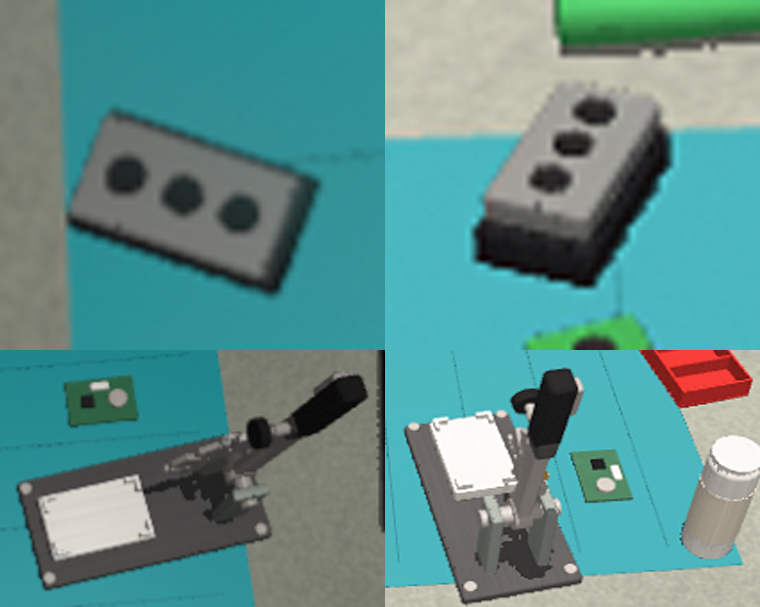

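The crop confirms the shell: a black base with a grey cover and three round keys, cover rectangle 43.3 x 84.4 mm, which matches 44 x 84. The press has white bolts at top ≈(362,214), (373,257) and (472,234), and at side ≈(326,348), (375,340), (414,436) and (357,447). The lever is raised and its grip end is black. Next I'll fix the press yaw from the bolts and work out the grasp move.

```bash
python3 - <<'E'
from h import *
t=cv2.imread("pics/top.png");s=cv2.imread("pics/side.png")
def cen(im,x,y,r=5):
    g=cv2.cvtColor(im,6).astype(float)[int(y)-r:int(y)+r+1,int(x)-r:int(x)+r+1]
    w=np.clip(g-150,0,None); yy,xx=np.mgrid[-r:r+1,-r:r+1];return int(x)+(w*xx).sum()/w.sum(),int(y)+(w*yy).sum()/w.sum()
T=[cen(t,*p,4) for p in[(362,214),(373,257),(472,234)]]
S=[cen(s,*p,4) for p in[(375,340),(326,348),(357,447),(414,436)]]
A=onz("top",T,.015);B=onz("side",S,.015)
print(np.round(T,1),np.round(S,1));print("top",A.round(4));print("side",B.round(4),B.mean(0))
az=lambda v:np.degrees(np.arctan2(v[1],v[0]))
print("y az top",az(A[1]-A[2]),"x az top",az(A[0]-A[1]),"len",np.linalg.norm(A[1]-A[2]),np.linalg.norm(A[0]-A[1]),"centre",(A[0]+A[2])/2)
print("y az side",az(B[1]-B[2]),az(B[0]-B[3]),"x",az(B[0]-B[1]),az(B[3]-B[2]),"len",np.linalg.norm(B[1]-B[2]),np.linalg.norm(B[0]-B[1]))
# shell via key triangulation
for n,im,(x0,x1,y0,y1) in(("top",t,(165,235,262,320)),("side",s,(264,324,205,255))):
    m=cv2.cvtColor(im,cv2.COLOR_BGR2HSV);g=((m[...,1]<60)&(m[...,2]>75));k=np.zeros_like(g);k[y0:y1,x0:x1]=g[y0:y1,x0:x1]
    c=big(k);M=np.zeros(g.shape,np.uint8);cv2.drawContours(M,[c],-1,1,-1);h=(M==1)&~k
    n_,l,st,ce=cv2.connectedComponentsWithStats(h.astype(np.uint8));print(n,[(ce[i].round(1),st[i,4]) for i in range(1,n_) if st[i,4]>6])
E
```

```text
[[361.6 214.1]
 [372.6 255.9]
 [471.9 233.1]] [[374.8 338.9]
 [325.7 346.8]
 [357.3 446.5]
 [413.5 435.5]]
top [[ 0.5908 -0.0823  0.015 ]
 [ 0.4917 -0.0968  0.015 ]
 [ 0.5251 -0.3262  0.015 ]]
side [[ 0.5884 -0.0802  0.015 ]
 [ 0.4891 -0.0951  0.015 ]
 [ 0.5228 -0.324   0.015 ]
 [ 0.6218 -0.3095  0.015 ]] [ 0.55552813 -0.20218531  0.015     ]
y az top 98.272810626804 x az top 8.34333673980585 len 0.23182125580652124 0.1001019410972522 centre [ 0.55793417 -0.20421905  0.015     ]
y az side 98.38544226563725 98.31221921758038 x 8.490471824353062 8.35272819206165 len 0.23141228160208732 0.10036497690801158
top [(array([187.3, 286.4]), np.int32(40)), (array([197.8, 290.1]), np.int32(39)), (array([208.1, 293.6]), np.int32(36))]
side [(array([297.3, 217.5]), np.int32(21)), (array([293.5, 222.8]), np.int32(17)), (array([290. , 228.1]), np.int32(18))]
```

```bash
python3 - <<'E'
from h import *
t=cv2.imread("pics/top.png");s=cv2.imread("pics/side.png")
for a,b in(((187.3,286.4),(297.3,217.5)),((197.8,290.1),(293.5,222.8)),((208.1,293.6),(290,228.1))):
    print("key",*tri("top",a,"side",b),"z33:",onz("top",[a],.033)[0].round(4),onz("side",[b],.033)[0].round(4))
# anvil in side view
h=cv2.cvtColor(s,cv2.COLOR_BGR2HSV);m=(h[...,1]<60)&(h[...,2]>170);k=np.zeros_like(m);k[335:400,330:388]=m[335:400,330:388]
r=cv2.minAreaRect(big(k));P=onz("side",cv2.boxPoints(r),.03);print(P.round(4),P.mean(0))
y=np.array([-.1452,.9894,0]);x=np.array([.9894,.1452,0])
n=np.array([.5498,-.152,0]);piv=n-.14*y+[0,0,.09]
out=[]
for nm,im in(("top",t),("side",s)):
    im=im.copy()
    Q=[n+sx*.028*x+sy*.048*y+[0,0,.036] for sx in(-1,1) for sy in(-1,1)]+[piv-.025*x,piv+.025*x]+[piv+l*(np.sin(a)*y+[0,0,np.cos(a)]) for a in(-.2,-.05) for l in(.14,.205,.235)]
    p=proj(nm,Q);print(nm,p.round(0).tolist())
    c=(350,150,180,130) if nm=="top" else (315,295,180,170)
    z=4;cr=cv2.resize(im[c[1]:c[1]+c[3],c[0]:c[0]+c[2]],None,fx=z,fy=z,interpolation=2)
    for i,q in enumerate(p): cv2.circle(cr,tuple(((q-c[:2]+.5)*z).astype(int)),3,((0,0,255),(255,0,255),(0,255,0),(0,255,255))[0 if i<4 else 1 if i<6 else 2 if i<9 else 3],-1)
    out.append(cv2.resize(cr,(400,int(400*c[3]/c[2]))))
hh=max(o.shape[0] for o in out);cv2.imwrite("pics/c2.png",np.hstack([cv2.copyMakeBorder(o,0,hh-o.shape[0],0,0,0) for o in out]))
E
```

```text
key [0.45484172 0.31874911 0.03260676] 0.0017094680438113157 z33: [0.4556 0.3188 0.033 ] [0.454  0.3179 0.033 ]
key [0.44453136 0.29609176 0.03325814] 0.0018084348025674008 z33: [0.4455 0.2962 0.033 ] [0.4436 0.2962 0.033 ]
key [0.43497175 0.27394092 0.03386447] 0.001447133783020929 z33: [0.4358 0.2741 0.033 ] [0.4343 0.2749 0.033 ]
[[ 0.5033 -0.101   0.03  ]
 [ 0.5751 -0.0745  0.03  ]
 [ 0.5884 -0.2053  0.03  ]
 [ 0.5221 -0.2271  0.03  ]] [ 0.54723903 -0.15197599  0.03      ]
top [[419.0, 234.0], [378.0, 243.0], [413.0, 210.0], [371.0, 220.0], [465.0, 217.0], [458.0, 196.0], [493.0, 185.0], [510.0, 173.0], [518.0, 167.0], [483.0, 187.0], [494.0, 176.0], [500.0, 170.0]]
side [[353.0, 382.0], [340.0, 344.0], [383.0, 377.0], [368.0, 340.0], [371.0, 404.0], [400.0, 399.0], [400.0, 358.0], [408.0, 334.0], [412.0, 322.0], [396.0, 347.0], [401.0, 317.0], [404.0, 302.0]]
```

View pics/c2.png

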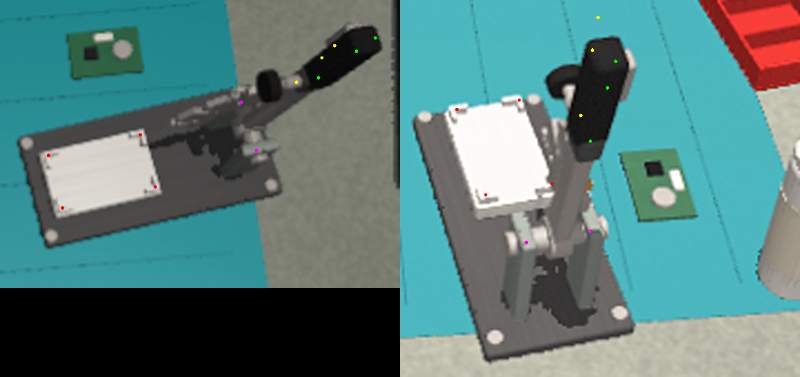

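```bash
cat >> h.py <<'E'
def move(p,yaw):
    o=bot.get_obs();M=R.from_euler("xyz",o["tcp_rot"],degrees=True).as_matrix()
    d=M.T@(np.array(p)-o["ee_pos"])*1000
    t=(o["tcp_rot"][2]-yaw+180)%360-180
    print("t",round(o["time"],2),"shift",d.round(1),"turn",round(t,1),"pos",o["ee_pos"].round(4),"rot",o["tcp_rot"].round(2),"q",o["q"].round(0),"F",o["wrist_force"].round(1),"op",round(o["opening"],4))
E
python3 -c "
from h import *
move((.4446,.2960,.14),66.4)"
```

```text
t 0.1 shift [-349.6 -145.9   90.8] turn 98.1 pos [0.1465 0.5299 0.2307] rot [-179.93   -0.    164.54] q [75.  5. 10. 95.  0. 90.] F [0.7 0.4 0.9] op 0.0853
```

Call:
{"method": "send_rows", "body": {
  "targets": "-116 -49 30 30 0;-233 -98 60 60 0;-350 -146 91 98 0;-350 -146 91 98 0;-350 -146 91 98 0;-350 -146 91 98 0;-350 -146 91 98 0;-350 -146 91 98 0;-350 -146 91 98 0;-350 -146 91 98 0;-350 -146 91 98 0;-350 -146 91 98 0",
  "newtons": 40
}}

```text
time: 1.6
ee_pos: [0.4449, 0.2962, 0.1403]
tcp_rot: [-180.0, 0.0, 66.7]
wrist_force: [-0.7, 0.5, 0.2]
opening: 0.0854
grasp_force: 0.0
```

```bash
python3 - <<'E'
from h import *
o=bot.get_obs();w=camera("wrist");cv2.imwrite("pics/w1.png",w)
h=cv2.cvtColor(w,cv2.COLOR_BGR2HSV);m=(h[...,1]<60)&(h[...,2]>75)&(h[...,2]<230)
n,l,st,ce=cv2.connectedComponentsWithStats(m.astype(np.uint8))
for i in np.argsort(-st[1:,4])[:4]+1:
    r=cv2.minAreaRect(big(l==i));P=onz("wrist",cv2.boxPoints(r),.033,o);print(st[i],np.round(r[0],0),P.mean(0).round(4),np.linalg.norm(np.diff(P,axis=0),axis=1).round(4),np.degrees(np.arctan2(*(np.diff(P,axis=0)[:, [1,0]].T))).round(1))
move((.4446,.2960,.001),66.4)
E
```

```text
[     0      0    640    440 103333] [320. 220.] [0.4356 0.2799 0.033 ] [0.3851 0.3486 0.5647] [-23.4 -98.5 156.7]
[ 288  170   69  122 6730] [322. 230.] [0.4458 0.2983 0.033 ] [0.0428 0.0837 0.0473] [ -23.3 -111.7  156.7]
[ 188  374   57   85 1417] [210. 419.] [0.3012 0.189  0.033 ] [0.029  0.0792 0.0322] [   8.3  -94.7 -168.2]
[ 445  315   52   69 1155] [472. 346.] [0.5136 0.1728 0.033 ] [0.0166 0.0704 0.018 ] [   4.6  -84.5 -173.9]
t 1.65 shift [ -0.3  -0.3 139.3] turn 0.3 pos [0.4449 0.2962 0.1403] rot [180.     0.    66.66] q [ 34.   2.  -3.  85.  -0. 147.] F [-0.3  0.3  0.1] op 0.0853
```

View pics/w1.png

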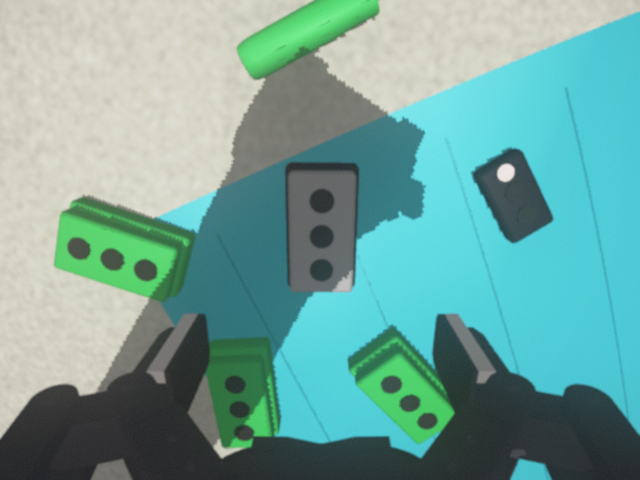

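The wrist view shows the grey shell centred at (322,230), square to the tool and directly under it. The green look-alikes are well clear of where the fingers will come down (nearest edge at x=193). Descending to grasp it.

Call:
{"method": "send_rows", "body": {
  "targets": "0 0 50 0 0;0 0 95 0 0;0 0 120 0 0;0 0 132 0 0;0 0 139 0 0;0 0 139 0 0;0 0 139 0 90;0 0 139 0 140;0 0 139 0 180;0 0 139 0 180;0 0 139 0 180;0 0 139 0 180",
  "newtons": 40
}}

```text
time: 3.15
ee_pos: [0.4455, 0.2964, 0.0022]
tcp_rot: [180.0, -0.1, 66.5]
wrist_force: [-0.6, -0.9, 6.0]
opening: 0.049
grasp_force: 42.5
```

Call:
{"method": "send_rows", "body": {
  "targets": "0 0 -10 0 180;0 0 -50 0 180;0 0 -100 0 180;0 0 -140 0 180;0 0 -140 0 180"
}}

```text
time: 3.78
ee_pos: [0.4463, 0.2969, 0.1451]
tcp_rot: [179.8, -0.3, 66.5]
wrist_force: [1.6, -0.4, -2.1]
opening: 0.0488
grasp_force: 42.1
```

```bash
python3 -c "
from h import *
move((.549,-.152,.142),98.35)"
```

```text
t 3.77 shift [-370.9  272.9    2.2] turn -31.8 pos [0.4463 0.2969 0.1451] rot [179.82  -0.28  66.54] q [ 34.   2.  -3.  85.  -0. 147.] F [ 1.6 -0.4 -2.1] op 0.0488
```

Call:
{"method": "send_rows", "body": {
  "targets": "-53 24 0 -8 180;-106 47 0 -16 180;-159 71 0 -24 180;-212 94 0 -32 180;-265 118 0 -32 180;-318 141 0 -32 180;-371 165 0 -32 180;-410 182 0 -32 180;-424 188 0 -32 180;-424 188 0 -32 180;-424 188 0 -32 180"
}}

```text
time: 5.15
ee_pos: [0.4486, -0.1666, 0.141]
tcp_rot: [-180.0, -0.0, 98.6]
wrist_force: [0.5, 0.2, -2.2]
opening: 0.0493
grasp_force: 42.0
```

```bash
python3 - <<'E'
from h import *
o=bot.get_obs();w=camera("wrist");cv2.imwrite("pics/w2.png",w)
move((.549,-.152,.142),98.35)
h=cv2.cvtColor(w,cv2.COLOR_BGR2HSV);m=(h[...,1]<60)&(h[...,2]>60)
n,l,st,ce=cv2.connectedComponentsWithStats(m.astype(np.uint8))
for i in np.argsort(-st[1:,4])[:6]+1: print(st[i],ce[i].round(0))
E
```

```text
t 5.2 shift [ -0.6 101.3  -0.9] turn 0.3 pos [ 0.4487 -0.1666  0.1412] rot [-1.7999e+02 -2.0000e-02  9.8620e+01] q [-20.  -6. -10.  85.   0.  61.] F [-1.1  0.5 -1. ] op 0.0485
[  218   127   336   317 58786] [401. 277.]
[    0     0   187   478 53151] [ 60. 213.]
[ 568  370   72  106 2861] [618. 425.]
[ 449  434   51   46 1436] [468. 461.]
[ 144  434   49   46 1423] [174. 461.]
[590 287  26  25 518] [603. 299.]
```

View pics/w2.png

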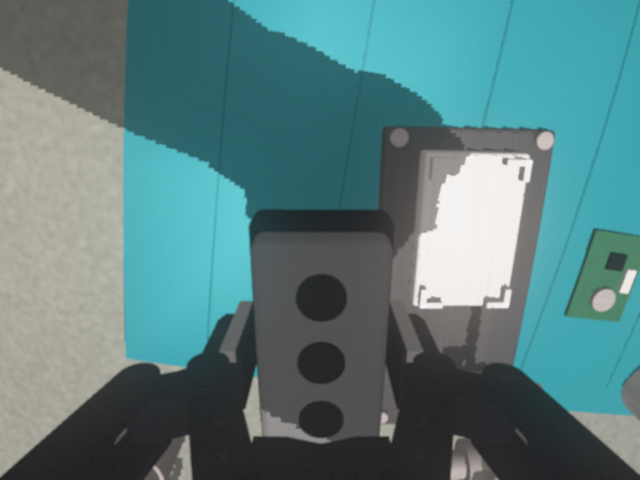

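The wrist view shows the held shell square in the fingers, with keys at (321,297), (321,362) and (321,417). The nest is to the right: anvil corners ≈(420,151), (533,153), (511,307) and (414,307). It is partly in shadow.

```bash
python3 - <<'E'
from h import *
w=cv2.imread("pics/w2.png");g=cv2.cvtColor(w,6)
o=bot.get_obs()
print("row200",g[200,405:430].tolist(),g[200,515:535].tolist());print("row270",g[270,405:425].tolist(),g[270,505:530].tolist())
print("col480",g[145:162,480].tolist(),g[300:316,480].tolist());print("col430 ",g[300:316,430].tolist(),g[140:165,440].tolist())
print("keyrow",g[225:240,322].tolist(),g[362,290:352].tolist())
K=[]
for y0 in(297,362):
    m=(g[y0-30:y0+31,285:360]<50).astype(np.uint8);n,l,st,ce=cv2.connectedComponentsWithStats(m);i=l[30,36];K.append(ce[i]+[285,y0-30]);print(st[i])
P=onz("wrist",K,o["ee_pos"][2]-.0022+.033,o);print(np.round(K,1),P.round(4))
M=R.from_euler("xyz",o["tcp_rot"],degrees=True).as_matrix();print("keys in tool",((P-o["ee_pos"])@M*1000).round(1))
E
```

```text
row200 [76, 77, 76, 77, 77, 77, 79, 77, 80, 80, 87, 98, 113, 119, 123, 125, 129, 138, 145, 148, 151, 150, 153, 153, 151] [240, 240, 240, 241, 241, 240, 237, 222, 175, 136, 117, 119, 120, 118, 117, 116, 115, 114, 116, 116]
row270 [118, 119, 118, 117, 119, 119, 122, 124, 127, 135, 160, 197, 224, 235, 239, 240, 241, 241, 241, 240] [238, 240, 240, 241, 240, 234, 213, 162, 128, 120, 120, 119, 117, 117, 117, 116, 116, 118, 115, 114, 116, 115, 115, 114, 115]
col480 [114, 115, 116, 114, 109, 105, 120, 149, 188, 220, 233, 238, 240, 240, 240, 240, 240] [238, 239, 238, 237, 227, 187, 132, 104, 100, 96, 95, 93, 91, 95, 98, 103]
col430  [130, 136, 172, 222, 237, 240, 240, 232, 198, 141, 116, 116, 117, 116, 117, 116] [74, 73, 76, 74, 75, 74, 76, 74, 79, 89, 108, 123, 134, 141, 145, 145, 141, 139, 141, 148, 149, 148, 147, 149, 149]
keyrow [37, 34, 39, 36, 35, 33, 48, 60, 66, 73, 73, 71, 72, 72, 73] [82, 83, 83, 82, 83, 82, 73, 63, 46, 39, 40, 40, 41, 34, 39, 43, 39, 40, 40, 40, 34, 34, 42, 38, 41, 41, 37, 38, 39, 39, 40, 37, 36, 42, 42, 38, 38, 39, 37, 38, 40, 40, 40, 39, 37, 38, 34, 40, 39, 40, 37, 35, 40, 41, 51, 67, 82, 81, 84, 81, 82, 83]
[  12    8   49   46 1801]
[  13   10   47   41 1504]
[[321.  297.5]
 [320.8 362.4]] [[ 0.4442 -0.1423  0.172 ]
 [ 0.4478 -0.1661  0.172 ]]
keys in tool [[ 24.7  -0.8 -30.8]
 [  0.6  -0.9 -30.8]]
```

```bash
python3 - <<'E'
from h import *
o=bot.get_obs()
P=onz("wrist",[(421.5,200),(415.5,270),(523.2,200),(511.8,270),(480,153),(480,305.3)],.028,o)
M=R.from_euler("xyz",o["tcp_rot"],degrees=True).as_matrix();print(((P-o["ee_pos"])@M*1000).round(1))
az=lambda v:np.degrees(np.arctan2(v[1],v[0]))
print(az(P[0]-P[1]),az(P[2]-P[3]))
E
```

```text
[[ 24.2  65.7 113.2]
 [-25.7  65.4 113.1]
 [ 24.7 135.1 113.1]
 [-26.1 134.9 113.1]
 [ 55.3 101.6 113.2]
 [-53.8 115.3 113.1]]
98.27779606078259 98.31820131727214
```

Call:
{"method": "send_rows", "body": {
  "targets": "0 51 0 0.3 180;0 90 0 0.3 180;0 101 0 0.3 180;0 101 30 0.3 180;0 101 60 0.3 180;0 101 80 0.3 180;0 101 92 0.3 180;0 101 98 0.3 180;0 101 98 0.3 180"
}}

```text
time: 6.32
ee_pos: [0.5486, -0.1526, 0.0436]
tcp_rot: [180.0, 0.0, 98.3]
wrist_force: [0.1, 0.2, -1.5]
opening: 0.0488
grasp_force: 42.2
```

```bash
python3 - <<'E'
from h import *
y=np.array([-.1443,.9895,0]);x=np.array([.9895,.1443,0])
M=R.from_euler("xyz",[180,0,98.62],degrees=True).as_matrix()
n=np.array([.4487,-.1666,.1412])+M@[.00075,.1003,.1132];print("nest",n.round(4))
move((n[0],n[1],.030),98.3)
E
```

```text
nest [ 0.5478 -0.1508  0.028 ]
t 6.33 shift [ 1.9 -0.6 13.6] turn -0.0 pos [ 0.5486 -0.1526  0.0436] rot [1.7999e+02 1.0000e-02 9.8250e+01] q [-16.   8.  -7.  75.  -0.  66.] F [ 0.1  0.2 -1.5] op 0.0488
```

Call:
{"method": "send_rows", "body": {
  "targets": "1 0 3 0 180;1 0 6 0 180;1 0 8 0 180;1 0 10 0 180;1 0 11 0 180;1 0 12 0 180;1 0 12 0 180"
}}

```text
time: 7.2
ee_pos: [0.5484, -0.1517, 0.0312]
tcp_rot: [-180.0, -0.0, 98.2]
wrist_force: [-0.4, 0.1, -1.3]
opening: 0.0485
grasp_force: 42.2
```

Call:
{"method": "send_rows", "body": {
  "targets": "0 0 1 0 180;0 0 1.5 0 180;0 0 1.5 0 180"
}}

```text
time: 7.58
ee_pos: [0.5485, -0.1517, 0.0302]
tcp_rot: [180.0, 0.0, 98.2]
wrist_force: [-3.1, 1.4, 4.7]
opening: 0.0491
grasp_force: 42.7
```

Call:
{"method": "send_rows", "body": {
  "targets": "0 0 0 0 60;0 0 0 0 0;0 0 0 0 0;0 0 0 0 0;0 0 0 0 0;0 0 -40 0 0;0 0 -90 0 0;0 60 -130 0 0;0 -10 -170 0 0;0 -60 -170 0 0;0 -90 -170 0 0;0 -90 -170 0 0"
}}

```text
time: 9.07
ee_pos: [0.4582, -0.165, 0.2007]
tcp_rot: [179.9, 0.0, 98.2]
wrist_force: [0.2, 0.2, -0.5]
opening: 0.0853
grasp_force: 0.0
```

```bash
python3 - <<'E'
from h import *
o=bot.get_obs();w=camera("wrist");s=camera("side");t=camera("top")
for n,i in(("w3",w),("s3",s),("t3",t)): cv2.imwrite(f"pics/{n}.png",i)
move(o["ee_pos"],98.3)
a=cv2.resize(s[290:420,300:460],(640//2*1+80,325));b=cv2.resize(w[60:360,300:640],(400,353))[:325]
cv2.imwrite("pics/v3.png",np.hstack([a,b]))
E
```

```text
t 9.22 shift [-0.1 -1.8 -0.9] turn -0.1 pos [ 0.46   -0.1646  0.1998] rot [1.7997e+02 1.0000e-02 9.8240e+01] q [-20.  -4.  -2.  92.   0.  62.] F [ 0.4 -0.3  0.7] op 0.0854
```

View pics/v3.png

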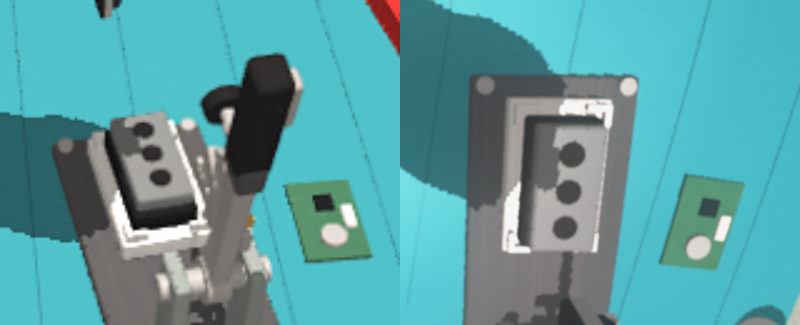

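The shell sits inside the four fences, cover up. Next I'll check its seating height and measure the lever from the black grip in two views.

```bash
python3 - <<'E'
from h import *
t=cv2.imread("pics/t3.png");s=cv2.imread("pics/s3.png")
y=np.array([-.1443,.9895,0]);x=np.array([.9895,.1443,0]);n=np.array([.5478,-.1508,0])
def blob(im,x0,x1,y0,y1,sx,sy):
    g=cv2.cvtColor(im,6);m=np.zeros(g.shape,np.uint8);m[y0:y1,x0:x1]=g[y0:y1,x0:x1]<45
    _,l,st,ce=cv2.connectedComponentsWithStats(m);i=max(range(1,len(st)),key=lambda i:st[i,4]);c=big(l==i);r=cv2.minAreaRect(c);M=cv2.moments(c)
    print(st[i],ce[i].round(1),np.round(r[0],1),np.round(r[1],1),r[2]);return r[0],cv2.boxPoints(r)
a,ba=blob(t,485,530,155,205,0,0);b,bb=blob(s,385,425,305,375,0,0)
p,e=tri("top",a,"side",b);print("grip centre",p,e)
for q in(p,):
    d=q-n;print("press: x",d@x,"y rel pivot",d@y+.14,"z rel pivot",d[2]-.09,"r",np.hypot(d@y+.14,d[2]-.09),"phi",np.arctan2(d@y+.14,d[2]-.09))
for nm,px in(("top",a),("side",b)):
    o,d=ray(nm,[px]);k=((n-o)@x)/(d[0]@x);q=o+d[0]*k-n;print(nm,"on x=0 plane",q@y+.14,q[2]-.09,"r",np.hypot(q@y+.14,q[2]-.09),"phi",np.arctan2(q@y+.14,q[2]-.09))
# shell keys height: dark holes in cover, side + top
def keys(im,nm):
    c=proj(nm,[n+[0,0,.06]])[0].astype(int);g=cv2.cvtColor(im,6);x0,y0=c-20
    h=cv2.cvtColor(im,cv2.COLOR_BGR2HSV);m=((h[...,1]<60)&(g>65)&(g<190));k=np.zeros_like(m);k[y0:y0+40,x0:x0+40]=m[y0:y0+40,x0:x0+40]
    cc=big(k);M=np.zeros(g.shape,np.uint8);cv2.drawContours(M,[cc],-1,1,-1);_,l,st,ce=cv2.connectedComponentsWithStats(((M==1)&~k).astype(np.uint8))
    r=[(ce[i].round(1).tolist(),int(st[i,4])) for i in range(1,len(st)) if st[i,4]>8];print(nm,c,r);return r
A=keys(t,"top");B=keys(s,"side")
E
```

```text
Traceback (most recent call last):
ValueError: max() iterable argument is empty
```

```bash
cat > m.py <<'E'
from h import *
y=np.array([-.1443,.9895,0]);x=np.array([.9895,.1443,0]);n=np.array([.5478,-.1508,0])
def blob(im,x0,x1,y0,y1):
    g=cv2.cvtColor(im,6);m=np.zeros(g.shape,np.uint8);m[y0:y1,x0:x1]=g[y0:y1,x0:x1]<50
    _,l,st,ce=cv2.connectedComponentsWithStats(m);i=max(range(1,len(st)),key=lambda i:st[i,4]);c=big(l==i);r=cv2.minAreaRect(c)
    print(st[i],ce[i].round(1),np.round(r[0],1),np.round(r[1],1),r[2]);return r[0]
a=blob(cv2.imread("pics/top.png"),485,530,155,205);b=blob(cv2.imread("pics/side.png"),391,425,305,375)
p,e=tri("top",a,"side",b);print("grip centre",p,e)
def pr(s,q):
    d=q-n;print(s,"x",(d@x).round(4),"yp",(d@y+.14).round(4),"zp",(d[2]-.09).round(4),"r",np.hypot(d@y+.14,d[2]-.09).round(4),"phi",np.arctan2(d@y+.14,d[2]-.09).round(3))
pr("tri",p)
for nm,px in(("top",a),("side",b)):
    o,d=ray(nm,[px]);pr(nm,o+d[0]*((n-o)@x)/(d[0]@x))
s=cv2.imread("pics/s3.png");w=cv2.imread("pics/w3.png");o=dict(ee_pos=np.array([.4597,-.1647,.2]),tcp_rot=np.array([179.97,0,98.24]))
cs=(300+151/2.5,290+153/2.5);cw=(300+(568-400)*.85,60+192*.85)
def key(im,c,r):
    x0,y0=int(c[0])-r,int(c[1])-r;g=cv2.cvtColor(im,6)[y0:y0+2*r+1,x0:x0+2*r+1];m=(g<70).astype(np.uint8)
    _,l,st,ce=cv2.connectedComponentsWithStats(m);i=l[r,r];print(st[i]);return ce[i]+[x0,y0]
ks,kw=key(s,cs,6),key(w,cw,16);print(ks,kw,"key",*tri("wrist",kw,"side",ks,o))
q,_=tri("wrist",kw,"side",ks,o);d=q-n;print("rel nest",d@x,d@y,q[2]);P=onz("wrist",[kw],.061,o)[0]-n;print("wrist rel nest",P@x,P@y)
E
python3 m.py
```

```text
[485 162  37  30 558] [502.6 175.9] [501.2 176.5] [15.5 43.1] 54.462318420410156
[391 312  27  53 953] [402.9 335.6] [404. 338.] [52. 26.] 90.0
grip centre [ 0.57500994 -0.32044671  0.27258111] 0.0007792108544789333
tri x 0.0024 yp -0.0318 zp 0.1826 r 0.1853 phi -0.172
top x 0.0 yp -0.0273 zp 0.1942 r 0.1961 phi -0.14
side x 0.0 yp -0.0361 zp 0.1875 r 0.1909 phi -0.19
[ 3  3  7  6 34]
[   0    0   33   33 1088]
[360.17647059 350.91176471] [442.00091912 222.99816176] key [ 0.54747596 -0.15080362  0.06082589] 0.0009308063542162969
rel nest -0.00032115598807087127 4.317461386456396e-05 0.06082589282770828
wrist rel nest 0.00011171487645369493 5.802573302574574e-05
```

```bash
python3 -c "
from h import *
move((.573,-.323,.37),98.3)"
```

```text
t 9.22 shift [-173.    89.2 -170.2] turn -0.1 pos [ 0.46   -0.1646  0.1998] rot [1.7997e+02 1.0000e-02 9.8240e+01] q [-20.  -4.  -2.  92.   0.  62.] F [ 0.4 -0.3  0.7] op 0.0854
```

Call:
{"method": "send_rows", "body": {
  "targets": "0 0 -60 0 0;0 0 -120 0 0;0 0 -170 0 0;-50 26 -170 0 0;-100 52 -170 0 0;-150 78 -170 0 0;-173 89 -170 0 0;-173 89 -170 0 0;-173 89 -170 0 0"
}}

```text
time: 10.35
ee_pos: [0.5726, -0.3225, 0.3694]
tcp_rot: [-180.0, -0.0, 98.3]
wrist_force: [-0.6, -0.8, -0.0]
opening: 0.0856
grasp_force: 0.0
```

```bash
python3 - <<'E'
from h import *
o=bot.get_obs();w=camera("wrist");s=camera("side")
cv2.imwrite("pics/w4.png",w);cv2.imwrite("pics/s4.png",s)
move((.573,-.323,.37),98.3)
E
```

```text
t 10.45 shift [-1.1  0.8  0.8] turn -0.0 pos [ 0.572  -0.322   0.3708] rot [1.7994e+02 4.0000e-02 9.8290e+01] q [-29.  31.  60. 119.   0.  52.] F [ 0.2 -1.  -0.6] op 0.0855
```

View pics/w4.png

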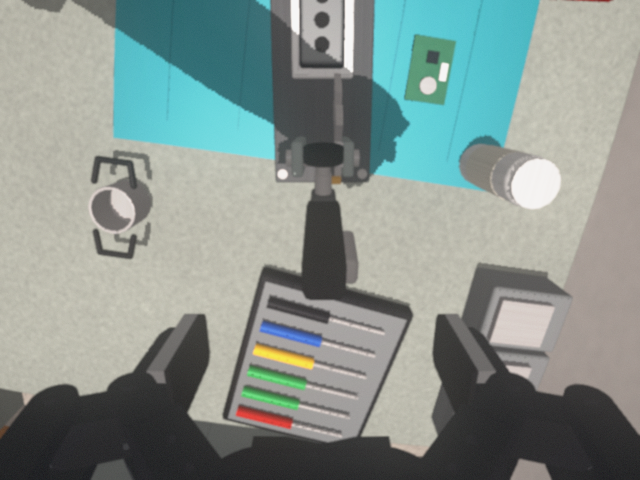

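The wrist view from above the lever shows the grip's end edge at row 298, cols 302–346. The steel button shows on its right (+x) cheek at (350,257).

```bash
cat > l.py <<'E'
from h import *
from scipy.optimize import brentq
y=np.array([-.1443,.9895,0]);x=np.array([.9895,.1443,0]);n=np.array([.5478,-.1508,0])
w=cv2.imread("pics/w4.png");g=cv2.cvtColor(w,6).astype(int)
print("col324",g[285:312,324].tolist());print("row290",g[290,296:360].tolist());print("col349",g[225:290,350].tolist())
o=bot.get_obs()
def f(px,l,s):
    def e(ph):
        z=.09+l*np.cos(ph)-s*np.sin(ph);P=onz("wrist",[px],z,o)[0]-n
        return P@y+.14-(l*np.sin(ph)+s*np.cos(ph))
    ph=brentq(e,-.5,.2);P=onz("wrist",[px],.09+l*np.cos(ph)-s*np.sin(ph),o)[0]-n;return round(ph,3),round(P@x,4)
for px in((302.5,298),(324,298),(346,298)):print(px,f(px,.235,-.013),f(px,.235,.013))
print("button top end",f((350,282),.225,0),"low end",f((350,233),.185,0))
E
python3 l.py
```

```text
col324 [58, 57, 54, 57, 57, 57, 54, 59, 52, 57, 54, 52, 57, 60, 91, 137, 162, 168, 168, 172, 170, 168, 167, 157, 134, 105, 75]
row290 [143, 134, 126, 115, 104, 93, 72, 61, 56, 57, 55, 56, 59, 57, 56, 59, 58, 56, 55, 58, 54, 57, 54, 56, 54, 57, 55, 54, 57, 54, 56, 57, 58, 55, 55, 57, 53, 55, 57, 55, 58, 57, 58, 58, 56, 56, 58, 58, 58, 59, 59, 62, 66, 71, 74, 81, 88, 94, 97, 100, 103, 110, 117, 120]
col349 [188, 189, 190, 189, 186, 171, 143, 117, 111, 109, 110, 107, 109, 109, 109, 110, 109, 110, 110, 110, 105, 111, 111, 110, 108, 110, 110, 110, 110, 111, 108, 111, 110, 113, 114, 118, 120, 123, 124, 124, 121, 123, 121, 122, 121, 120, 123, 120, 119, 120, 120, 120, 120, 120, 120, 117, 117, 120, 139, 167, 182, 177, 149, 118, 98]
(302.5, 298) (-0.155, np.float64(-0.0115)) (-0.265, np.float64(-0.0115))
(324, 298) (-0.155, np.float64(0.0001)) (-0.265, np.float64(0.0001))
(346, 298) (-0.155, np.float64(0.012)) (-0.265, np.float64(0.012))
button top end (-0.196, np.float64(0.0147)) low end (-0.146, np.float64(0.017))
```

Call:
{"method": "send_rows", "body": {
  "targets": "1 0.5 30 0 0;1.5 0.5 60 0 0;1.5 0.5 80 0 0;1.5 0.5 92 0 0;1.5 0.5 96 0 0;1.5 0.5 96 0 60;1.5 0.5 96 0 110;1.5 0.5 96 0 110;1.5 0.5 96 0 110",
  "newtons": 50
}}

```text
time: 11.58
ee_pos: [0.5726, -0.3216, 0.2739]
tcp_rot: [180.0, 0.0, 98.2]
wrist_force: [-0.0, -1.0, 0.2]
opening: 0.0486
grasp_force: 0.0
```

```bash
python3 - <<'E'
from h import *
o=bot.get_obs();w=camera("wrist");s=camera("side")
cv2.imwrite("pics/w5.png",w);cv2.imwrite("pics/s5.png",s)
move((.5731,-.3210,.2738),98.3)
cv2.imwrite("pics/v5.png",np.hstack([cv2.resize(w[150:480,140:500],(400,367)),cv2.resize(s[270:440,320:500],(389,367),interpolation=2)]))
E
```

```text
t 11.68 shift [0.5 0.6 0. ] turn -0.1 pos [ 0.5726 -0.3216  0.2738] rot [180.     0.    98.24] q [-29.  22.  36. 103.   0.  52.] F [0.1 0.2 0.2] op 0.0487
```

View pics/v5.png

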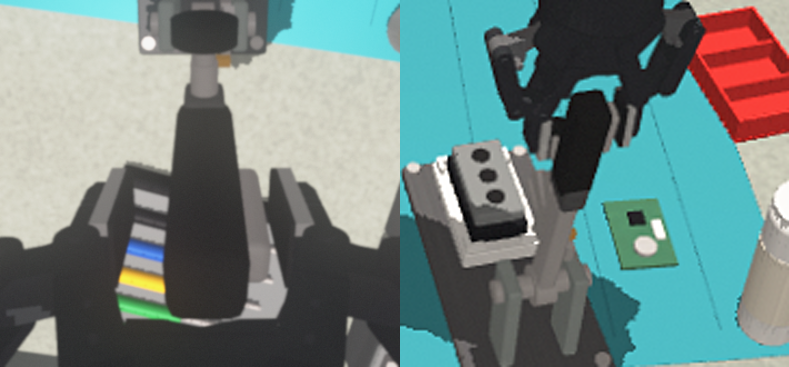

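The fingers straddle the grip and the button sits between the pads. Squeezing now.

Call:
{"method": "send_rows", "body": {
  "targets": "0 0 0 0 150;0 0 0 0 190;0 0 0 0 230;0 0 0 0 230;0 0 0 0 230;0 0 0 0 230",
  "newtons": 50
}}

```text
time: 12.42
ee_pos: [0.574, -0.3215, 0.2751]
tcp_rot: [179.8, 0.1, 98.3]
wrist_force: [8.0, -0.1, 6.1]
opening: 0.0233
grasp_force: 51.0
```

Call:
{"method": "send_rows", "body": {
  "targets": "4 0.5 -0.5 0 230;9 0.5 -1 0 230;16 0.5 -2 0 230;24 0.5 -2 0 230;32 0.5 -2.5 0 230;32 0.5 -2.5 0 230"
}}

```text
time: 13.18
ee_pos: [0.5693, -0.2897, 0.2773]
tcp_rot: [179.8, 0.1, 98.3]
wrist_force: [5.0, 0.3, 4.6]
opening: 0.0236
grasp_force: 51.4
```

```bash
python3 - <<'E'
from h import *
s=camera("side");cv2.imwrite("pics/s6.png",s)
move((.5678,-.2893,.0),98.3)
E
```

```text
t 13.22 shift [  1.2  -2.2 277.3] turn -0.0 pos [ 0.5694 -0.2898  0.2773] rot [1.7985e+02 1.1000e-01 9.8280e+01] q [-27.  19.  32. 103.  -0.  55.] F [5.6 0.6 4.3] op 0.0233
```

Call:
{"method": "send_rows", "body": {
  "targets": "8 0 0 0 230;16.3 0 0.6 0 230;24.5 0 1.5 0 230;32.6 0 2.6 0 230;48.7 0 5.9 0 230;64.4 0 10.4 0 230;79.8 0 16.2 0 230;79.8 0 16.2 0 230"
}}

```text
time: 14.22
ee_pos: [0.5576, -0.2097, 0.2608]
tcp_rot: [179.9, -0.0, 98.3]
wrist_force: [4.6, 3.9, 3.4]
opening: 0.0233
grasp_force: 52.6
```

```bash
python3 - <<'E'
from h import *
s=camera("side");w=camera("wrist");cv2.imwrite("pics/s7.png",s)
move((.5678,-.2893,.0),98.3)
cv2.imwrite("pics/v7.png",np.hstack([cv2.resize(w[150:480,140:500],(400,367)),cv2.resize(s[250:440,310:510],(386,367),interpolation=2)]))
E
```

```text
t 14.32 shift [-80.1  -2.  260.8] turn 0.0 pos [ 0.5576 -0.21    0.2608] rot [ 1.7987e+02 -4.0000e-02  9.8310e+01] q [-21.  12.  22.  99.   0.  61.] F [4.2 4.5 4.5] op 0.0234
```

View pics/v7.png

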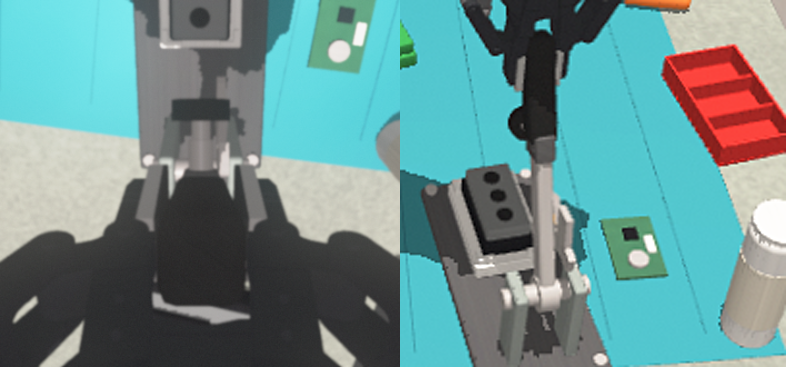

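The side view shows the lever swung forward with the grip still between the pads and the shell undisturbed. I'm continuing the arc. My 10 pictures are used up, so from here I'll rely on numbers only.

Call:
{"method": "send_rows", "body": {
  "targets": "7.5 0 3.2 0 230;14.8 0 6.9 0 230;22 0 10.9 0 230;29.1 0 15.1 0 230;42.6 0 24.3 0 230;55.3 0 34.7 0 230;67.2 0 46 0 230;78.2 0 58.2 0 230;88.1 0 71.2 0 230;97 0 85 0 230;104.7 0 99.5 0 230;111.2 0 114.5 0 230;111.2 0 114.5 0 230"
}}

```text
time: 15.95
ee_pos: [0.5414, -0.0993, 0.145]
tcp_rot: [180.0, -0.1, 98.3]
wrist_force: [3.5, 7.8, -0.8]
opening: 0.0233
grasp_force: 52.8
```

```bash
cat > a.py <<'E'
from h import *
y=np.array([-.1443,.9895,0]);x=np.array([.9895,.1443,0]);n=np.array([.5478,-.1508,0])
o=bot.get_obs();g=o["ee_pos"]+[0,0,.0187];d=g-n;yp=d@y+.14;zp=d[2]-.09
M=R.from_euler("xyz",o["tcp_rot"],degrees=True).as_matrix()
print("t",round(o["time"],2),"phi",np.arctan2(yp,zp).round(4),"r",np.hypot(yp,zp).round(4),"x",(d@x).round(4),"F press xyz",np.round([o["wrist_force"]@x,o["wrist_force"]@y,o["wrist_force"][2]],1),"op",round(o["opening"],4),"gf",round(o["grasp_force"],1),"z",o["ee_pos"][2].round(4))
E
python3 a.py
```

```text
t 15.95 phi 1.2044 r 0.2056 x 0.0011 F press xyz [ 4.6  7.2 -0.8] op 0.0233 gf 52.8 z 0.145
```

Call:
{"method": "send_rows", "body": {
  "targets": "2 0 4.5 0 230;4.5 0 9.6 0 230;6 0 14.5 0 230;7.5 0 19.4 0 230;7.5 0 19.4 0 230;7.5 0 19.4 0 230"
}}

```text
time: 16.7
ee_pos: [0.5404, -0.0928, 0.1258]
tcp_rot: [180.0, -0.1, 98.3]
wrist_force: [5.8, 5.8, -0.1]
opening: 0.0236
grasp_force: 52.8
```

```bash
python3 a.py
```

```text
t 16.7 phi 1.3027 r 0.2058 x 0.0011 F press xyz [ 6.6  4.9 -0.1] op 0.0236 gf 52.8 z 0.1258
```

Call:
{"method": "send_rows", "body": {
  "targets": "0.8 0 3 0 230;1.5 0 6 0 230;1.5 0 6 0 230"
}}

```text
time: 17.08
ee_pos: [0.5402, -0.0913, 0.12]
tcp_rot: [179.9, -0.1, 98.3]
wrist_force: [4.3, 6.1, 0.8]
opening: 0.0233
grasp_force: 53.0
```

Call:
{"method": "send_rows", "body": {
  "targets": "0.7 0 3 0 230;1.4 0 6 0 230;1.4 0 6 0 230"
}}

```text
time: 17.45
ee_pos: [0.54, -0.0899, 0.114]
tcp_rot: [179.9, -0.1, 98.3]
wrist_force: [4.5, 5.1, -0.3]
opening: 0.0236
grasp_force: 53.1
```

Call:
{"method": "send_rows", "body": {
  "targets": "0.6 0 2 0 230;0.9 0 4 0 230;0.9 0 4 0 230"
}}

```text
time: 17.82
ee_pos: [0.5399, -0.0891, 0.1101]
tcp_rot: [179.9, -0.0, 98.3]
wrist_force: [3.6, 6.2, 1.2]
opening: 0.0235
grasp_force: 53.2
```

Call:
{"method": "send_rows", "body": {
  "targets": "0.4 0 2 0 230;0.7 0 4 0 230;0.7 0 4 0 230"
}}

```text
time: 18.2
ee_pos: [0.5398, -0.0883, 0.1061]
tcp_rot: [179.9, -0.1, 98.3]
wrist_force: [4.5, 6.3, 0.1]
opening: 0.0235
grasp_force: 53.2
```

```bash
python3 a.py
```

```text
t 18.2 phi 1.4011 r 0.2059 x 0.0011 F press xyz [5.3 5.6 0.1] op 0.0235 gf 53.2 z 0.1061
```

Call:
{"method": "send_rows", "body": {
  "targets": "0.3 0 2 0 230;0.6 0 4 0 230;0.6 0 4 0 230"
}}

```text
time: 18.58
ee_pos: [0.5397, -0.0877, 0.1021]
tcp_rot: [179.9, -0.1, 98.3]
wrist_force: [3.5, 6.4, 0.8]
opening: 0.0237
grasp_force: 53.2
```

Call:
{"method": "send_rows", "body": {
  "targets": "0.2 0 2 0 230;0.5 0 4 0 230;0.5 0 4 0 230"
}}

```text
time: 18.95
ee_pos: [0.5396, -0.0871, 0.098]
tcp_rot: [179.9, -0.1, 98.3]
wrist_force: [4.4, 6.4, 0.8]
opening: 0.0235
grasp_force: 53.2
```

Call:
{"method": "send_rows", "body": {
  "targets": "0.2 0 1.5 0 230;0.3 0 3 0 230;0.3 0 3 0 230"
}}

```text
time: 19.32
ee_pos: [0.5396, -0.0867, 0.0951]
tcp_rot: [179.9, -0.1, 98.3]
wrist_force: [3.9, 7.7, 0.6]
opening: 0.0234
grasp_force: 53.4
```

Call:
{"method": "send_rows", "body": {
  "targets": "0.1 0 1.5 0 230;0.3 0 3 0 230;0.3 0 3 0 230"
}}

```text
time: 19.7
ee_pos: [0.5395, -0.0864, 0.0921]
tcp_rot: [179.9, -0.1, 98.3]
wrist_force: [3.1, 7.9, 1.1]
opening: 0.0235
grasp_force: 53.4
```

Call:
{"method": "send_rows", "body": {
  "targets": "0.1 0 1 0 230;0.2 0 2 0 230;0.2 0 2 0 230"
}}

```text
time: 20.08
ee_pos: [0.5395, -0.0862, 0.0905]
tcp_rot: [179.9, -0.1, 98.3]
wrist_force: [2.2, 8.3, 4.1]
opening: 0.0236
grasp_force: 53.8
```

```bash
python3 - <<'E'
exec(open("a.py").read())
w=camera("wrist");s=camera("side");t=camera("top")
for k,i in(("w8",w),("s8",s),("t8",t)):cv2.imwrite(f"pics/{k}.png",i)
# lever centreline in press x=0 plane: predicted side/wrist pixels
ph=np.arctan2(yp,zp);piv=n-.14*y+[0,0,.09]
pt=lambda l,s_,xx=0:piv+l*(np.sin(ph)*y+[0,0,np.cos(ph)])+s_*(np.cos(ph)*y-[0,0,np.sin(ph)])+xx*x
print("side pred arm110,grip143,end235",proj("side",[pt(.11,-.013),pt(.143,-.013),pt(.235,-.013)]).round(1).tolist())
g=cv2.cvtColor(s,6)
p=proj("side",[pt(l,-.01) for l in np.arange(.08,.2,.01)]).astype(int);print([(round(l,2),int(g[q[1],q[0]])) for l,q in zip(np.arange(.08,.2,.01),p)])
E
```

```text
t 20.07 phi 1.4775 r 0.206 x 0.0011 F press xyz [3.4 7.9 4.1] op 0.0236 gf 53.8 z 0.0905
side pred arm110,grip143,end235 [[367.3, 343.8], [362.3, 329.3], [349.4, 292.0]]
[(np.float64(0.08), 224), (np.float64(0.09), 220), (np.float64(0.1), 222), (np.float64(0.11), 219), (np.float64(0.12), 221), (np.float64(0.13), 227), (np.float64(0.14), 107), (np.float64(0.15), 108), (np.float64(0.16), 44), (np.float64(0.17), 44), (np.float64(0.18), 47), (np.float64(0.19), 24)]
```

Call:
{"method": "send_rows", "body": {
  "targets": "0.1 0 1 0 230;0.2 0 2 0 230;0.2 0 2 0 230"
}}

```text
time: 20.6
ee_pos: [0.5395, -0.0861, 0.0888]
tcp_rot: [179.9, -0.1, 98.3]
wrist_force: [2.6, 8.7, 5.7]
opening: 0.0234
grasp_force: 54.1
```

Call:
{"method": "send_rows", "body": {
  "targets": "0.1 0 1 0 230;0.2 0 2 0 230;0.2 0 2 0 230"
}}

```text
time: 20.98
ee_pos: [0.5395, -0.0859, 0.0867]
tcp_rot: [179.9, -0.1, 98.3]
wrist_force: [2.8, 7.1, 5.5]
opening: 0.0235
grasp_force: 54.0
```

Call:
{"method": "send_rows", "body": {
  "targets": "0.1 0 1 0 230;0.1 0 2 0 230;0.1 0 2 0 230"
}}

```text
time: 21.35
ee_pos: [0.5395, -0.0858, 0.0847]
tcp_rot: [179.9, -0.1, 98.3]
wrist_force: [2.6, 8.0, 6.4]
opening: 0.0235
grasp_force: 54.0
```

Call:
{"method": "send_rows", "body": {
  "targets": "0 0 1 0 230;0 0 1 0 230"
}}

```text
time: 21.6
ee_pos: [0.5395, -0.0857, 0.0838]
tcp_rot: [179.9, -0.1, 98.3]
wrist_force: [2.2, 8.2, 5.8]
opening: 0.0235
grasp_force: 54.1
```

Call:
{"method": "send_rows", "body": {
  "targets": "0.1 0 1 0 230;0.1 0 1 0 230"
}}

```text
time: 21.85
ee_pos: [0.5394, -0.0857, 0.0827]
tcp_rot: [179.9, -0.1, 98.3]
wrist_force: [1.4, 6.9, 5.3]
opening: 0.0237
grasp_force: 54.1
```

Call:
{"method": "send_rows", "body": {
  "targets": "0 0 1 0 230;0 0 1 0 230"
}}

```text
time: 22.1
ee_pos: [0.5395, -0.0856, 0.0817]
tcp_rot: [179.9, -0.1, 98.3]
wrist_force: [2.0, 7.9, 5.6]
opening: 0.0233
grasp_force: 54.1
```

Call:
{"method": "send_rows", "body": {
  "targets": "0.1 0 1 0 230;0.1 0 1 0 230"
}}

```text
time: 22.35
ee_pos: [0.5394, -0.0856, 0.0807]
tcp_rot: [179.9, -0.1, 98.3]
wrist_force: [1.5, 8.3, 5.9]
opening: 0.0235
grasp_force: 54.1
```

Call:
{"method": "send_rows", "body": {
  "targets": "0 0 1 0 230;0 0 1 0 230;0 0 1 0 230"
}}

```text
time: 22.72
ee_pos: [0.5394, -0.0856, 0.0797]
tcp_rot: [179.9, -0.1, 98.3]
wrist_force: [2.3, 7.8, 5.2]
opening: 0.0236
grasp_force: 54.1
```

Call:
{"method": "send_rows", "body": {
  "targets": "0 0 1 0 230;0 0 1 0 230;0 0 1 0 230"
}}

```text
time: 23.1
ee_pos: [0.5394, -0.0855, 0.0789]
tcp_rot: [179.9, -0.1, 98.3]
wrist_force: [1.5, 8.7, 6.5]
opening: 0.0236
grasp_force: 54.3
```

Call:
{"method": "send_rows", "body": {
  "targets": "0 0 1 0 230;0 0 1 0 230;0 0 1 0 230"
}}

```text
time: 23.48
ee_pos: [0.5394, -0.0855, 0.0781]
tcp_rot: [179.9, -0.1, 98.3]
wrist_force: [0.7, 7.4, 8.9]
opening: 0.0238
grasp_force: 54.6
```

Call:
{"method": "send_rows", "body": {
  "targets": "0 0 1 0 230;0 0 1 0 230;0 0 1 0 230"
}}

```text
time: 23.85
ee_pos: [0.5395, -0.0854, 0.0772]
tcp_rot: [179.9, -0.1, 98.3]
wrist_force: [0.7, 9.0, 8.7]
opening: 0.0235
grasp_force: 54.6
```

Call:
{"method": "send_rows", "body": {
  "targets": "0 0 1 0 230;0 0 1 0 230;0 0 1 0 230"
}}

```text
time: 24.22
ee_pos: [0.5394, -0.0854, 0.0764]
tcp_rot: [179.9, -0.1, 98.3]
wrist_force: [0.4, 8.7, 10.0]
opening: 0.0235
grasp_force: 54.8
```

Call:
{"method": "send_rows", "body": {
  "targets": "0 0 1 0 230;0 0 1 0 230;0 0 1 0 230"
}}

```text
time: 24.6
ee_pos: [0.5394, -0.0854, 0.0755]
tcp_rot: [179.9, -0.1, 98.3]
wrist_force: [-0.7, 8.6, 11.2]
opening: 0.0235
grasp_force: 55.0
```

Call:
{"method": "send_rows", "body": {
  "targets": "0 0 0 0 190;0 0 0 0 150;0 0 0 0 110;0 0 0 0 60;0 0 0 0 0;0 0 0 0 0;0 0 0 0 0;0 0 0 0 0"
}}

```text
time: 25.6
ee_pos: [0.5389, -0.0863, 0.0742]
tcp_rot: [-180.0, -0.0, 98.2]
wrist_force: [-0.5, -0.2, 0.5]
opening: 0.0852
grasp_force: 0.0
```

Call:
{"method": "send_rows", "body": {
  "targets": "0 0 -20 0 0;0 0 -50 0 0;0 0 -100 0 0;0 0 -150 0 0;0 -60 -170 0 0;0 -120 -170 0 0;0 -180 -170 0 0;0 -180 -170 0 0"
}}

```text
time: 26.6
ee_pos: [0.3582, -0.1123, 0.2455]
tcp_rot: [179.9, 0.1, 98.1]
wrist_force: [1.7, -0.1, 0.4]
opening: 0.0857
grasp_force: 0.0
```

```bash
python3 - <<'E'
exec(open("a.py").read())
t=camera("top");s=camera("side")
cv2.imwrite("pics/t9.png",t);cv2.imwrite("pics/s9.png",s)
piv=n-.14*y+[0,0,.09]
# lever height from grip-end blob: black region in side & top
def blob(im,nm):
    q=proj(nm,[piv+l*y+xx*x+[0,0,zz] for l in(.15,.25) for xx in(-.016,.02) for zz in(-.02,.03)]).astype(int)
    x0,y0=q.min(0);x1,y1=q.max(0);g=cv2.cvtColor(im,6);m=np.zeros(g.shape,np.uint8);m[y0:y1,x0:x1]=g[y0:y1,x0:x1]<55
    c=big(m);r=cv2.minAreaRect(c);print(nm,cv2.boundingRect(c),cv2.contourArea(c),np.round(r[0],1),np.round(r[1],1));return r[0]
a=blob(t,"top");b=blob(s,"side");p,e=tri("top",a,"side",b);d=p-n;print("grip mid",d@x,d@y+.14,d[2]-.09,e)
for th in(1.56,1.65,1.7,1.73,1.77):
    ph=th-.2;print(th,proj("side",[piv+l*(np.sin(ph)*y+[0,0,np.cos(ph)])+.013*np.array([0,0,1]) for l in(.143,.235)]).round(1).tolist())
E
```

```text
t 26.6 phi 0.8676 r 0.2693 x -0.182 F press xyz [ 1.7 -0.4  0.4] op 0.0857 gf 0.0 z 0.2455
top (350, 215, 47, 27) 674.5 [373.  228.8] [25.2 47.2]
side (344, 294, 22, 50) 449.5 [355.5 318.2] [49.5 16. ]
grip mid 0.0008394305396815173 0.1964644756717591 -0.0006443006807018425 0.00629128279774359
1.56 [[363.1, 323.3], [350.5, 282.2]]
1.65 [[362.4, 327.5], [349.5, 289.3]]
1.7 [[362.0, 330.0], [349.0, 293.5]]
1.73 [[361.8, 331.6], [348.8, 296.0]]
1.77 [[361.6, 333.7], [348.5, 299.6]]
```

```bash
python3 - <<'E'
from h import *
y=np.array([-.1443,.9895,0]);x=np.array([.9895,.1443,0]);n=np.array([.5478,-.1508,0]);piv=n-.14*y+[0,0,.09]
t=cv2.imread("pics/t9.png");s=cv2.imread("pics/s9.png")
ph=1.52
for nm,im in(("top",t),("side",s)):
  for l in(.19,.205,.22):
    print(nm,l,[(int(a),im[tuple(np.round(proj(nm,[piv+l*(np.sin(ph)*y+[0,0,np.cos(ph)])+a/1000*x+[0,0,.008]])[0]).astype(int)[::-1])].tolist()) for a in range(4,30,3)])
for nm,a,b in(("top","top","t9"),):
    d=np.abs(cv2.imread(f"pics/{a}.png").astype(int)-cv2.imread(f"pics/{b}.png")).max(2)
    for k,(cx,cy) in dict(small=(212,231),driver=(144,265),board=(397,174),g1=(268,281),g2=(250,339),g3=(183,357)).items(): print(k,(d[cy-15:cy+15,cx-15:cx+15]>40).sum())
E
```

```text
top 0.19 [(4, [24, 24, 25]), (7, [25, 25, 26]), (10, [24, 24, 25]), (13, [45, 47, 48]), (16, [104, 109, 113]), (19, [143, 149, 155]), (22, [76, 77, 80]), (25, [71, 72, 73]), (28, [70, 71, 72])]
top 0.205 [(4, [25, 26, 28]), (7, [25, 24, 27]), (10, [25, 26, 27]), (13, [25, 25, 26]), (16, [119, 124, 129]), (19, [137, 142, 149]), (22, [108, 111, 116]), (25, [71, 72, 74]), (28, [70, 71, 72])]
top 0.22 [(4, [26, 25, 27]), (7, [25, 25, 26]), (10, [24, 24, 26]), (13, [23, 23, 25]), (16, [73, 76, 80]), (19, [116, 121, 127]), (22, [92, 96, 100]), (25, [71, 73, 76]), (28, [107, 112, 117])]
side 0.19 [(4, [45, 46, 47]), (7, [45, 46, 50]), (10, [43, 43, 44]), (13, [99, 103, 109]), (16, [206, 216, 228]), (19, [165, 166, 128]), (22, [200, 191, 72]), (25, [201, 192, 80]), (28, [201, 192, 80])]
side 0.205 [(4, [47, 47, 49]), (7, [47, 48, 48]), (10, [45, 47, 47]), (13, [67, 69, 72]), (16, [229, 235, 243]), (19, [191, 197, 198]), (22, [202, 192, 70]), (25, [201, 193, 81]), (28, [200, 191, 80])]
side 0.22 [(4, [48, 47, 50]), (7, [47, 46, 50]), (10, [45, 45, 47]), (13, [39, 40, 41]), (16, [229, 234, 243]), (19, [224, 230, 238]), (22, [200, 192, 70]), (25, [201, 192, 78]), (28, [201, 193, 80])]
small 0
driver 0
board 0
g1 0
g2 0
g3 0
```

The pixel check shows the steel button out to about 19 mm, so it has sprung back. The lever stays down at about 1.7 rad, and the small remote, screwdriver, board and green look-alikes are unmoved.

```bash
python3 -c "
from workcell import ticket
print(ticket.job_done())"
```

```text
the job is handed in; nothing more can be done
None
```

I handed the job in at about 27 s: the shell lies cover up in the nest, the wrist force showed the cover pressed shut (foot about 2 to 2.6 mm in, below the 5 mm crush limit), the lever stayed down at about 1.7 rad with the release sprung back out, and the other parts are unmoved.

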